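# Start the vacuum hold-down from its control board

### The arm

A 6-joint arm with a two-finger parallel gripper is mounted at the origin on the work surface. World frame = base frame: x ahead of the robot, y to its left, z up, the work surface at z = 0. Lengths are in m, angles in rad, forces in N, time in s.
With the tool pointing down it reaches from about 0.375 to 0.975 m from the base axis. Payload 3.8 kg.
Tool frame: the origin (TCP) lies between the finger pads; the fingertips stand 8 mm ahead of it and the grasp point (between the pads) lies 11 mm behind it; z points along the fingers, y is the line along which they close (so a half turn about z gives the same grasp; the last joint's range is limited). The gripper opens to 85 mm and grips with 20 to 120 N. Pads are 22 mm wide; open, the fingers measure 114 mm over their backs; the gripper's body (76 mm by 85 mm) begins 54 mm behind the grasp point. The pads swing forward as they close: fully open they stand 13 mm farther back than shut.
Start: joints at [-1.2, 0.264, 1.604, -0, 1.274, -0.037], TCP at [0.268, -0.62, 0.239] pointing down, gripper open.
Joint ranges: [-2.63, 2.63], [-0.94, 2.18], [0.31, 2.57], [-1.31, 4.45], [0, 2.66], [-2.55, 2.55]. Speed limits (rad/s): [2.57, 2.57, 3.14, 3.14, 3.14, 3.14].

### API

Orientations are given as a rotation vector (axis times angle).
In Python, from rig import * gives the robot as it stands. The module is installed in compiled form; this text tells all that it offers.
- The arm moves only by the shell command python3 -m creep 'ROWS' [OPENING] [FORCE]. ROWS is JSON, a list of rows, each a list of 2 entries, a list of its own where there are three numbers: the shift along the tool's x, y, z in mm, then the turn about the tool's z in degrees. A call has 1 to 20 rows; each row is the pose to reach, as a shift and turn from the pose commanded when the call began, along the tool's axes at that moment; what a row does not reach only later rows make up. A row lasts 1/10 s, in which the tool goes at most 50 mm and 8.59 degrees, less where a joint would pass 70% of its speed; a pose out of reach is approached as far as the arm can. A call with a gripper value outside its range is refused whole. OPENING is the finger opening in mm, from 0 to 85.4, set as the call begins (- or left out, the last holds). The fingers move at their own pace and stop on an object; FORCE is the grip in N (left out, the last holds). Time passes only in rows, so rows that repeat a pose let the fingers close. It gives the time, the measured TCP pose, the force, the opening and the grip force at its end, in the units of the state.
- state(): the state, without advancing time (a new reading comes with each control period).
- read_camera(name): name is "side" or "top" or "wrist"; returns a dict with "img" (420x560x3 uint8, red, green, blue), "intrinsics" (3x3 intrinsics, pixels), "rvec" (rotation vector, rad) and "tvec" (3), from world to camera coordinates, as OpenCV has them. Camera axes: x right, y down, z forward; pixel columns grow to the right and rows downward; lengths in m; the calibration is good to about 2 mm. A picture is of the moment at which its call begins. There is no depth.
- close_job(): hands the job in; it is judged then, once.
The state is a dict: "time_s": time; "joints": joint angles; "dq": joint speeds; "joint_torque": joint torques, N m; "position": TCP position; "tcp_rot": TCP orientation; "force": force on the tool from outside, world axes, zero at the start; "torque": the same for the moment, N m; "finger_gap": finger opening in m; "finger_force": force on a finger pad.
Only numpy, scipy, OpenCV 4.12 (cv2) and the standard library are available. Lean on these libraries where they do the work, as an engineer would, in place of code of your own. Each camera call takes 0.05 s, during which the arm holds its last target. There are 200 camera calls.

### The job

Start the guitar maker's vacuum plate at its plywood control board, using only the closed fingertips: first tip the rocker switch over by pushing its raised half all the way down, then press the small round button fully in and let it spring back out, and last push the long bar key fully in, where it stays. Do not press the wide mushroom stop button, pick nothing up, and leave the glue bottle, the wooden block and the little tin where they stand.

Things in the scene. Friction and masses are not known exactly. Their poses are not given: they have to be found in the camera images.
- board: Plywood control board, 250 (x) x 360 (y) x 18 mm, fixed to the bench, turned up to 0.35 rad about the vertical. Origin: centre of its underside, on the bench; z up, x away from the robot. Four control housings stand on it in a 2 x 2 pattern 110 mm apart, each turned up to 0.25 rad on the board; which control is in which place changes. At its +y end is a fixed round gauge, 56 mm across, 48 mm above the bench.
- rocker (a joint): Angle of the rocker switch, rad, -0.2 (off, as found: the half farther from the robot is raised) to +0.2 (on: that far half fully down). It sits in a square grey housing, 72 x 72 x 45 mm, fixed on the plywood board (housing top 63 mm above the bench). Black paddle, 64 mm long (along its housing's x) and 30 mm wide, V-shaped from the side, hinged across its middle 4 mm above the housing top. Stays where it is left; about 2 to 3 N at the pressing point moves it.
- rocker_far (a point): Point on the middle of the top face of the rocker's far half, 22 mm from the hinge, where to press; about 17 mm above the housing top when off, 8 mm when on. Moves with the paddle.
- small (a joint): Travel of the small round button, m, 0 (out) to 0.007 (fully in). It sits in a square grey housing, 72 x 72 x 45 mm, fixed on the plywood board (housing top 63 mm above the bench). Black cap, 26 mm across, springs back when released; 1.5 N starts it, 5 N holds it fully in.
- small_top (a point): Centre of the small round button's top face, 15 mm above the housing top when out; moves with it. z up.
- bar (a joint): Travel of the long bar key, m, 0 (out) to 0.008 (fully in); found 0 to 1 mm in. It sits in a square grey housing, 72 x 72 x 45 mm, fixed on the plywood board (housing top 63 mm above the bench). Black oblong key, 26 mm (x) by 54 mm (y); no spring: about 2.5 N moves it and it stays where it is pushed.
- bar_top (a point): Centre of the bar key's top face, 16 mm above the housing top when out; moves with it. z up.
- mushroom (a joint): Travel of the stop button, m, 0 (out) to 0.007 (in), spring-loaded, 2 to 6 N; not to be pressed. It sits in a square grey housing, 72 x 72 x 45 mm, fixed on the plywood board (housing top 63 mm above the bench). Black mushroom head, 48 mm across, on a steel stem.
- mushroom_top (a point): Top centre of the mushroom head, 28 mm above its housing top (91 mm above the bench).
- glue: Loose white glue bottle, 60 mm across, 150 mm tall, standing on the bench beyond the gauge end of the board. Origin: centre of its underside.
- block: Loose pale wooden block, 100 x 50 x 25 mm, lying on the bench beyond the -y end of the board. Origin: centre of its underside.
- tin: Loose aluminium tin, 44 mm across, 45 mm tall, standing on the board near its -y end. Origin: centre of its underside.

How it is judged:
By the outcome, as a careful person would: the job done as asked, in the order asked, and still so for the second after the job is handed in, with the robot touching nothing.
It also fails if it takes over 48 s, if anything falls off the work surface, if the arm or the gripper's body presses on something with over 40 N, if the wrist force passes 120 N, or if a joint passes its speed limit or range.

## Working session

There is one attempt and no reset: what is moved stays moved. The work goes in short steps, Python scripts to look and compute and a shell command to move; the robot and the scene stay as the last step left them, time stands still between calls to the robot, and variables do not carry over. Pictures are saved under pics/ and viewed, at most 10 in all, crops included, and the job is handed in when it is done.

```bash
mkdir -p pics; python3 - <<'E'
from rig import *
import cv2
for n in("top","side"):
    c=read_camera(n); cv2.imwrite(f"pics/{n}0.png",c["img"][:,:,::-1])
    import numpy as np
    np.savez(f"{n}0.npz",**c)
    R=cv2.Rodrigues(np.array(c["rvec"]))[0]; print(n,-R.T@np.array(c["tvec"]),R[2],c["intrinsics"])
s=state();print(s["time_s"],s["position"],s["tcp_rot"],s["finger_gap"])
E
```

```text
top [0.36246285 0.03971364 1.11985196] [ 0.17529464  0.00118276 -0.98451531] [[477.61218379   0.         283.03598144]
 [  0.         477.61218379 210.96414739]
 [  0.           0.           1.        ]]
side [ 0.35366687 -0.61197504  0.69060123] [ 0.22962726  0.72505357 -0.64928318] [[473.5046648    0.         272.91944262]
 [  0.         473.5046648  210.76980467]
 [  0.           0.           1.        ]]
0.1 [ 0.26746365 -0.61905766  0.23809937] [-3.07458676e+00 -6.35745893e-01  5.31547495e-04] 0.08523254301921716
```

View pics/top0.png

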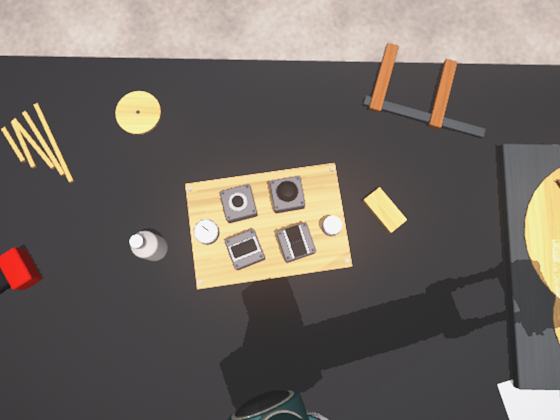

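View pics/side0.png

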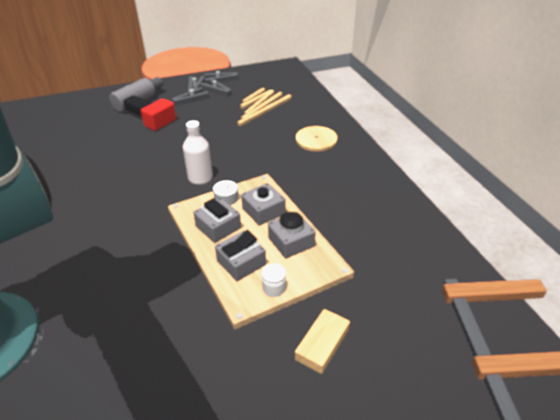

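The top view shows the small button at about (238,202), the mushroom at (288,191), the bar at (245,248) and the rocker at (295,242). The tin is at (332,226), the glue at (148,245) and the block at (385,209). The side view agrees. I'll enlarge both views to measure.

```bash
python3 - <<'E'
import cv2,numpy as np
t=cv2.imread("pics/top0.png")[165:285,190:350]; s=cv2.imread("pics/side0.png")[170:310,180:340]
t=cv2.resize(t,None,fx=5,fy=5,interpolation=cv2.INTER_CUBIC);cv2.imwrite("pics/tz.png",t)
s=cv2.resize(s,(640,560),interpolation=cv2.INTER_CUBIC);cv2.imwrite("pics/sz.png",s)
E
```

```text
(no output)
```

View pics/tz.png

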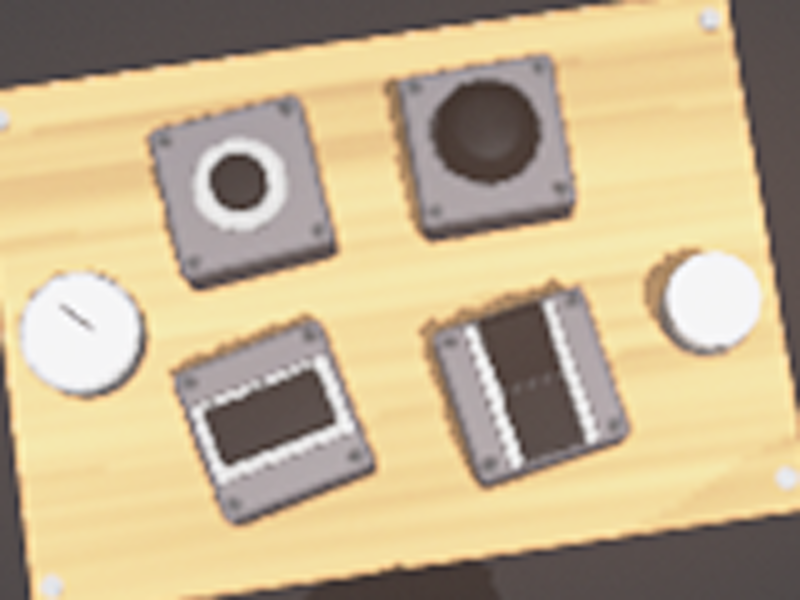

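View pics/sz.png

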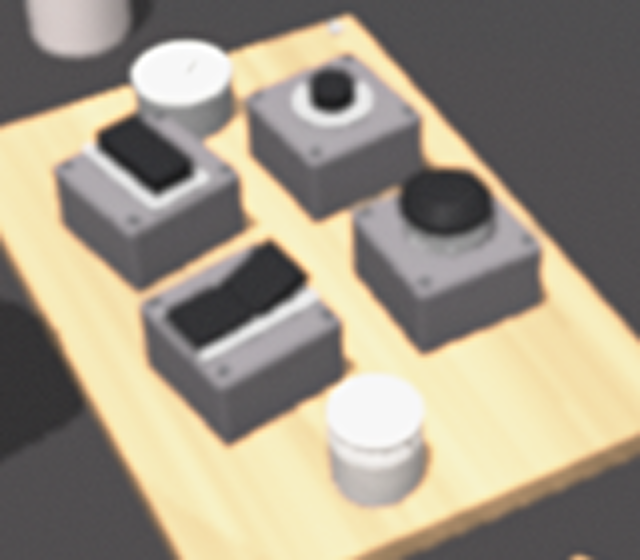

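The zoomed views confirm the layout. In the top zoom the small cap is at (239,181), the bar key at (271,418), the rocker crease at (532,384) with its far end at (513,306), and the mushroom at (487,131). In the side zoom the rocker's far half is raised.

```bash
cat > h.py <<'E'
import cv2,numpy as np
def ray(c,u,v):
    R=cv2.Rodrigues(np.array(c["rvec"]))[0]; t=np.array(c["tvec"]).ravel()
    return -R.T@t, R.T@np.linalg.inv(c["intrinsics"])@[u,v,1]
def onz(c,uv,z):
    o,d=ray(c,*uv); return o+d*(z-o[2])/d[2]
def shift(s,p):  # mm in tool axes for TCP to go to p
    R=cv2.Rodrigues(np.array(s["tcp_rot"]))[0]; return R.T@(np.array(p)-s["position"])*1000
E
python3 - <<'E'
from h import *; from rig import state
t=dict(np.load("top0.npz"));s=dict(np.load("side0.npz"))
def comps(c,roi):
    x,y,X,Y=roi; g=c["img"][y:Y,x:X].max(2); n,l,st,ce=cv2.connectedComponentsWithStats((g<75).astype(np.uint8))
    for i in range(1,n):
        if st[i,4]>40:
            r=cv2.minAreaRect(np.argwhere(l==i)[:,::-1].astype(np.float32)); print(st[i],ce[i]+[x,y],r)
comps(t,(228,190,250,213));comps(t,(228,235,262,262));comps(t,(282,222,312,260))
comps(s,(252,185,274,200)); comps(s,(200,195,230,220));comps(s,(220,228,258,258))
z=lambda u,v:(190+u/5-.4,165+v/5-.4); w=lambda u,v:(180+u/4-.4,170+v/4-.4)
st=state()
for n,a,b,h in(("far",z(519,330),w(268,272),.080),("crease",z(532,384),w(232,300),.072),("small",z(239,181),w(332,84),.078),("bar",z(271,418),w(146,152),.079),("mush",z(487,131),w(446,190),.091),("tin",z(712,300),w(376,400),.063)):
    p=onz(t,a,h);print(n,p.round(4),onz(s,b,h).round(4),shift(st,[p[0],p[1],.15]).round(1))
E
```

```text
[ 6  3 10  9 76] [262.61842105 192.        ] ((10.5, 7.0), (8.0, 9.0), 90.0)
[  5   5  23  18 222] [215.94144144 208.28828829] ((15.8886137008667, 13.136137008666992), (22.092960357666016, 11.046480178833008), 39.289405822753906)
[  2   3  34  26 373] [239.12064343 243.94369973] ((18.722143173217773, 16.325809478759766), (13.294747352600098, 32.898868560791016), 55.7131233215332)
far [0.5042 0.0175 0.08  ] [0.499  0.0134 0.08  ] [ 469.8 -490.3   89.1]
crease [0.4814 0.0113 0.072 ] [0.4798 0.0091 0.072 ] [ 446.4 -493.6   89.1]
small [0.5692 0.1428 0.078 ] [0.5706 0.1412 0.078 ] [ 579.2 -579.5   89.3]
bar [0.4638 0.1252 0.079 ] [0.4654 0.1189 0.079 ] [ 475.4 -605.2   89.3]
mush [0.5909 0.033  0.091 ] [0.5926 0.0281 0.091 ] [ 555.5 -470.1   89.1]
tin [ 0.5215 -0.069   0.063 ] [ 0.5256 -0.0647  0.063 ] [ 451.3 -404.    88.9]
```

```bash
python3 -m creep '[[[10,-10,0],0],[[35,-37,0],0],[[65,-68,0],0],[[95,-100,5],0],[[125,-131,10],0],[[155,-163,15],0],[[185,-194,20],0],[[215,-226,25],0],[[245,-257,30],0],[[275,-289,35],0],[[305,-320,40],0],[[335,-352,45],0],[[365,-383,50],0],[[395,-415,55],0],[[425,-446,60],0],[[445,-470,65],0],[[460,-485,70],0],[[468,-491,70],0],[[468,-491,70],0],[[468,-491,70],0]]' 0 40; python3 -c "
from h import *;from rig import *
s=state();print(s['time_s'],s['position'],s['tcp_rot'],s['force'],s['finger_gap'])
print(shift(s,[.502,.016,.1]))"
```

```text
time_s: 2.1
position: [0.5023, 0.0163, 0.1694]
tcp_rot: [3.076, 0.636, -0.0]
force: [-0.3, 0.1, 0.3]
finger_gap: 0.0002
finger_force: 0.0
2.1 [0.5022646  0.01631239 0.16942641] [ 3.07602629e+00  6.36466271e-01 -4.13506046e-04] [-0.33088752  0.10537135  0.34476579] 0.00015047345868617504
[-0.34317262  0.15754723 69.42659392]
```

```bash
python3 -m creep '[[[0,0,20],0],[[0,0,40],0],[[0,0,55],0],[[0,0,65],0],[[0,0,70],0],[[0,0,70],0],[[0,0,70],0]]'; python3 - <<'E'
from rig import *
import cv2
for n,r in(("side",(170,310,180,340)),("wrist",None)):
    im=read_camera(n)["img"][:,:,::-1]
    im=cv2.resize(im[r[0]:r[1],r[2]:r[3]],(640,560)) if r else im
    cv2.imwrite(f"pics/{n}1.png",im)
E
```

```text
time_s: 2.8
position: [0.5031, 0.0164, 0.1]
tcp_rot: [3.076, 0.635, 0.002]
force: [0.9, -0.2, 0.2]
finger_gap: 0.0002
finger_force: 0.0
```

View pics/side1.png

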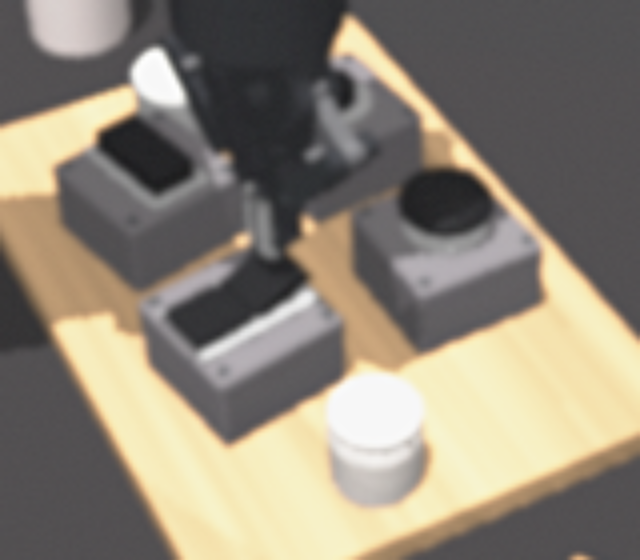

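View pics/wrist1.png

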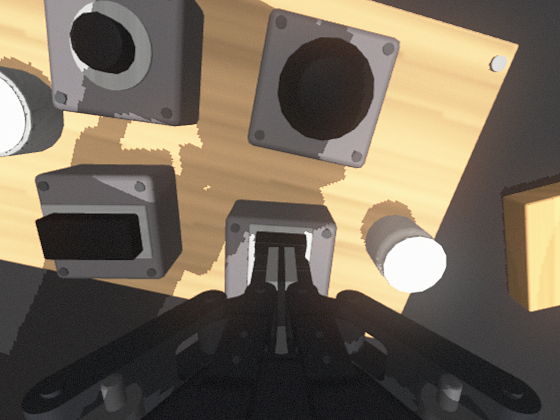

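The side crop shows the closed tips just above the rocker's raised far half, around (275,255). The wrist view shows them centred across the paddle at (280,240), clear of the tin and the mushroom. Next I press down.

```bash
python3 -m creep '[[[0,0,4],0],[[0,0,8],0],[[0,0,11],0],[[0,0,14],0],[[0,0,17],0],[[0,0,19],0],[[0,0,21],0],[[0,0,22],0],[[0,0,22],0],[[0,0,22],0]]'
```

```text
time_s: 3.9
position: [0.5028, 0.0167, 0.0788]
tcp_rot: [3.076, 0.636, -0.0]
force: [-3.5, 0.6, 13.2]
finger_gap: -0.0001
finger_force: 6.8
```

```bash
python3 -m creep '[[[0,0,1],0],[[0,0,1],0],[[0,0,-8],0],[[0,0,-30],0],[[0,0,-55],0],[[0,0,-65],0],[[20,-16,-70],0],[[45,-36,-70],0],[[70,-56,-70],0],[[95,-76,-70],0],[[108,-86,-70],0],[[111,-89,-60],0],[[111,-89,-40],0],[[111,-89,-27],0],[[111,-89,-27],0],[[111,-89,-27],0]]'; python3 - <<'E'
from rig import *
import cv2
from h import *
s=state();print(s["position"],s["force"],shift(s,[.5698,.142,.0785]))
a=read_camera("top")["img"][165:285,190:350,::-1];b=read_camera("side")["img"][170:310,180:340,::-1]
cv2.imwrite("pics/m2.png",np.hstack([cv2.resize(a,(400,300)),cv2.resize(b,(343,300))]))
E
```

```text
time_s: 5.5
position: [0.5683, 0.1415, 0.1035]
tcp_rot: [3.077, 0.635, -0.003]
force: [0.3, 0.8, 0.4]
finger_gap: 0.0004
finger_force: 0.0
[0.56830534 0.1415176  0.10346295] [0.30939779 0.8295951  0.40688173] [ 1.61423173  0.15486187 24.95968733]
```

View pics/m2.png

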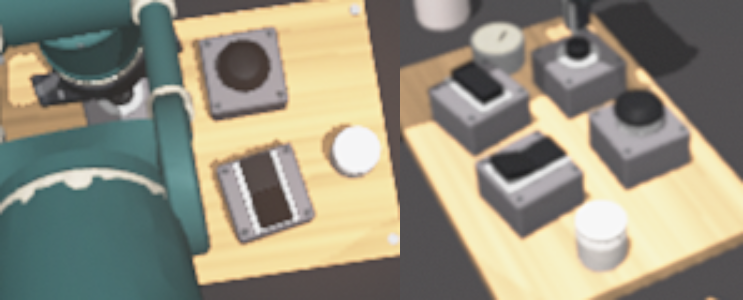

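The side half shows the rocker now tipped, with its near half raised and far half flat. The tips stand above the small cap at about (578,40), and nothing else has moved. Next I press the small button.

```bash
python3 -m creep '[[[2,0,8],0],[[2,0,14],0],[[2,0,17],0],[[2,0,20],0],[[2,0,22],0],[[2,0,24],0],[[2,0,25],0],[[2,0,26],0],[[2,0,26],0],[[2,0,26],0]]'
```

```text
time_s: 6.6
position: [0.5707, 0.1432, 0.079]
tcp_rot: [3.076, 0.636, -0.001]
force: [-4.3, -0.6, 6.5]
finger_gap: 0.0
finger_force: 3.8
```

```bash
python3 -m creep '[[[0,0,1],0],[[0,0,2],0],[[0,0,2],0],[[0,0,2],0]]'
```

```text
time_s: 7.0
position: [0.5708, 0.1432, 0.0788]
tcp_rot: [3.076, 0.636, -0.001]
force: [-9.5, -1.3, 17.4]
finger_gap: -0.0002
finger_force: 8.8
```

```bash
python3 -m creep '[[[0,0,-2],0],[[0,0,-8],0],[[0,0,-25],0],[[0,0,-45],0],[[0,0,-55],0],[[-15,-4,-60],0],[[-40,-9,-60],0],[[-65,-15,-60],0],[[-90,-21,-60],0],[[-102,-24,-60],0],[[-106,-25,-50],0],[[-106,-25,-38],0],[[-106,-25,-28],0],[[-106,-25,-28],0],[[-106,-25,-28],0]]'; python3 - <<'E'
from rig import *
import cv2
from h import *
s=state();print(s["position"],s["force"],shift(s,[.464,.124,.0785]))
a=read_camera("wrist")["img"][:,:,::-1];b=read_camera("side")["img"][170:270,190:320,::-1]
cv2.imwrite("pics/m3.png",np.hstack([cv2.resize(a,(400,300)),cv2.resize(b,(390,300))]))
E
```

```text
time_s: 8.5
position: [0.4639, 0.1241, 0.1034]
tcp_rot: [-3.077, -0.636, 0.002]
force: [-0.6, -0.1, 0.9]
finger_gap: 0.0
finger_force: 0.0
[0.46394074 0.12410749 0.10341085] [-0.55167511 -0.088217    0.89556437] [ 0.04925188  0.12997033 24.9107682 ]
```

View pics/m3.png

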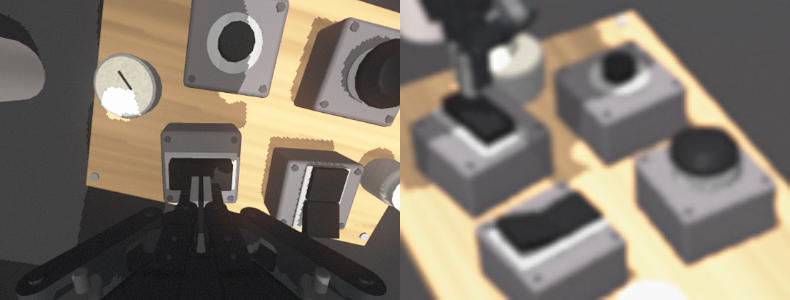

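The small button is back out at (620,65) in the side half, and the rocker is still on. The tips are centred over the bar key, at (202,175) in the wrist half. Next I press the bar.

```bash
python3 -m creep '[[[0,0,8],0],[[0,0,14],0],[[0,0,17],0],[[0,0,20],0],[[0,0,22],0],[[0,0,24],0],[[0,0,25],0],[[0,0,26],0],[[0,0,27],0],[[0,0,27],0],[[0,0,27],0]]'
```

```text
time_s: 9.7
position: [0.4636, 0.1241, 0.0788]
tcp_rot: [3.076, 0.636, -0.001]
force: [-6.8, -1.8, 14.0]
finger_gap: -0.0001
finger_force: 6.7
```

```bash
python3 -m creep '[[[0,0,1],0],[[0,0,1],0],[[0,0,-8],0],[[0,0,-30],0],[[0,0,-60],0],[[0,0,-90],0],[[0,0,-110],0],[[-15,15,-120],0],[[-40,45,-120],0],[[-60,75,-120],0],[[-75,105,-120],0],[[-80,130,-120],0],[[-80,140,-120],0],[[-80,140,-120],0],[[-80,140,-120],0]]'; python3 - <<'E'
from rig import *
import cv2
from h import *
s=state();print(s["position"],s["force"])
a=read_camera("top")["img"][165:285,130:410,::-1];b=read_camera("side")["img"][120:370,170:360,::-1]
cv2.imwrite("pics/m4.png",np.hstack([cv2.resize(a,(400,172*3))[:,:],cv2.resize(b,(392,516))]))
E
```

```text
time_s: 11.2
position: [0.4461, -0.0356, 0.1972]
tcp_rot: [-3.076, -0.636, -0.0]
force: [0.0, 0.2, -0.4]
finger_gap: 0.0003
finger_force: 0.0
[ 0.44606111 -0.03556307  0.19720729] [ 0.02738794  0.15197743 -0.39314856]
```

View pics/m4.png

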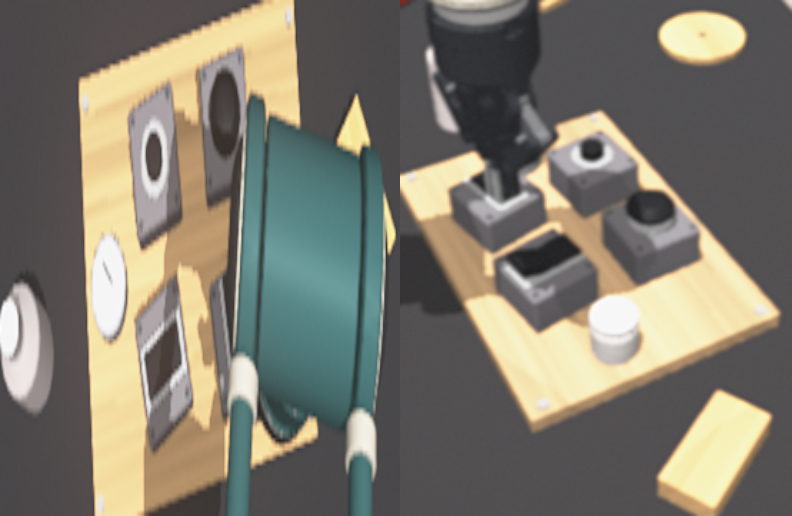

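The final view shows the small button out, the rocker on with its near half raised, and the mushroom untouched. The tin, block and glue are where they stood, and the arm is clear. The bar's press ended on a hard stop at its 8 mm height. I'm handing the job in.

```bash
python3 -c "
from rig import *
print(close_job())"
```

```text
the job is handed in; nothing more can be done
None
```

I handed the job in after about 11 s: I tipped the rocker on, pressed the small button and let it spring back, then pushed the bar fully in (judged by its hard stop at full-travel height), with the stop button and loose items untouched; the hand-in returned no verdict.

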